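# Press the drill bushing home in the drilling jig

### The job

Take the larger of the two loose bronze bushings from the rack and press it, head up, into the empty bore of the wooden drilling jig until its shoulder bottoms flush and firmly on the aluminium seat plate. It goes in stiffly, so push slowly and steadily and stop when you feel it bottom: bearing on the seat plate with more than 35 N bruises it. Leave the smaller bushing in the rack, then let go and back off.

Things in the scene. Friction and masses are not known exactly. Their poses are not given: they have to be found in the camera images.
- bushing: The larger loose bronze headed bushing, about 0.12 kg, head up in one of the rack's holes. Shank 20 mm diameter, 26 mm long, its lowest 3 mm tapering to 17.4 mm at the foot; above it a round head, 34 mm diameter, 18 mm high, with flat underside (the shoulder, 26 mm above the foot) and flat top (44 mm above the foot). Origin: centre of the foot's underside; z up to the head. Grip it by the head.
- small_bushing: The smaller loose bronze bushing, in the other hole of the rack: shank 16 mm, head 25 mm diameter, same heights (shoulder 26 mm, top 44 mm above the foot). Origin: centre of the foot's underside, z up. Too thin for the jig's bore; it stays in the rack.
- rack: Wooden rack block, fixed, 56 mm (x) by 150 mm (y); its top lies 32 mm above its origin and 32 to 42 mm above the table. Two upright 25 mm holes at y = -40 mm and +40 mm of its frame; the bushings hang in them, shoulders resting on its top, either bushing in either hole. Origin: on the block's axis, 32 mm below its top; z up.
- jig: Wooden drilling jig on a plywood packing board (130 by 230 mm, top 6 to 24 mm above the table), all fixed: a block 90 mm (x) by 170 mm (y) by 42 mm, a fence up to 32 mm high along its +x side. On top two aluminium seat plates: at y = +40 mm one with a bushing like the large one pressed home (head 18 mm above the plate), at y = -40 mm the empty bore. Origin: centre of the block's underside, z up.
- seat: The aluminium seat plate around the empty bore: 58 mm square, 4 mm thick, with a 21 mm hole, on a stiff gasket on the jig (it gives under 0.5 mm). Origin: centre of its underside, on the bore's axis, 42 mm above the jig's origin; z up. It is bruised if the bushing, in the bore or beside it, bears on it with more than 35 N.
- bore_mouth (a point): Centre of the empty bore's mouth, level with the seat plate's top, 46 mm above the jig's origin; z up. It runs through the jig. From 8 mm below the mouth four sprung ribs stick into it and grip the shank: the bushing slides in about 8 mm freely, then drags with 5 N rising to 10 to 20 N (more if pushed fast) until the shoulder meets the plate, where force rises steeply. It does not spring back.
There are look-alikes about, which are no part of the job. Leave any black or turquoise look-alike of the bushing alone.

How it is judged:
By the outcome, as a careful person would: the job done as asked, in the order asked, and still so for the second after the job is handed in, with the robot touching nothing.
It also fails if it takes over 72 s, if anything falls off the work surface, if the arm or the gripper's body presses on something with over 40 N, if the wrist force passes 120 N, or if a joint passes its speed limit or range.

### The arm

A 7-joint arm with a two-finger parallel gripper is mounted at the origin on the work surface. World frame = base frame: x ahead of the robot, y to its left, z up, the work surface at z = 0. Lengths are in m, angles in rad, forces in N, time in s.
With the tool pointing down it reaches from about 0.4 to 0.9 m from the base axis. Payload 5.5 kg.
Tool frame: the origin (TCP) lies midway between the tips of the shut fingers; the grasp point (between the pads) lies 19 mm behind it (manip.grip_depth is the distance from the TCP to the grasp point, in m); z points along the fingers, x is the direction in which the jaws open and shut, and the axes are right-handed (so a half turn about z gives the same grasp; the last joint's range is limited). The gripper opens to 92 mm and grips with 3 to 60 N. Pads are 19 mm wide; open, the fingers measure 130 mm over their backs; the gripper's body (75 mm by 190 mm) begins 47 mm behind the grasp point.
Start: joints at [-0.866, 0.501, -0.427, 1.55, 0.221, 1.138, -0.21], TCP at [0.278, 0.588, 0.197] pointing down, gripper open.
Joint ranges: [-2.88, 2.88], [-0.31, 2.03], [-1.54, 1.56], [0.2, 2.42], [-1.41, 4.55], [0.19, 2.02], [-2.57, 2.57]. Speed limits (rad/s): [2.57, 2.57, 3.14, 3.14, 3.14, 3.14, 3.14].

### API

Orientations are given as a unit quaternion [x, y, z, w].
In Python, from bench import manip, effector, viewer gives the robot as it stands. Calls block until the motion is done:
- manip.move_pose(position, orientation): joint-space move of the TCP to a pose.
- manip.servo_line(position, ori=None, vel=0.15): straight line of the TCP; ori=None keeps the orientation; vel is the mean speed in m/s.
- manip.movej(angles): joint-space move.
- effector.open_jaws() and effector.close(f_grip=None): open the fingers fully, or close them until they stop; f_grip is the grip in N (None keeps the last).
- manip.sleep(seconds).
- manip.solve_ik(position, orientation): joint angles nearest the present ones, or None.
- viewer.get_image(name): name is "scene" or "side" or "wrist"; returns the picture (384x512x3 uint8, red, green, blue); there is no depth.
- viewer.get_calibration(name): a dict with "vfov" (degrees; the focal length in pixels is half the picture's height over the tangent of half this angle, whatever the lens; pixels are square), "cx", "cy" (the principal point, pixels), "eye" and "attitude" of the camera in the world. Camera axes: x right, y down, z forward; pixel columns grow to the right and rows downward; lengths in m; the calibration is good to about 2 mm. The wrist camera is an equidistant fisheye: a pixel r from the principal point sees the ray r / f radians off the axis. A picture is of the moment at which its call begins: read the wrist's pose just before it. get_calibration takes no time and is no camera call; for the wrist camera it gives the pose at the moment of the call.
A pose or a line that the arm cannot do raises manip.PlanningError and nothing moves.
- manip.hand_in(): hands the job in, once; it reports no verdict.
Readings, each from a call of its own:
- manip.current_clock(): time.
- manip.current_q(): joint angles.
- manip.current_joint_velocities(): joint speeds.
- manip.current_tau(): joint torques, N m.
- manip.current_tool_pos(): TCP position.
- manip.current_tcp_rot(): TCP orientation.
- manip.current_force(): force on the tool from outside, world axes, zero at the start.
- manip.current_wrist_torque(): the same for the moment, N m.
- manip.current_finger_gap(): finger opening in m.
Only numpy, scipy, OpenCV 4.12 (cv2) and the standard library are available. Lean on these libraries where they do the work, as an engineer would, in place of code of your own. Each camera call takes 0.05 s, during which the arm holds its last target.

## Working session

There is one attempt and no reset: what is moved stays moved. The work goes in short steps, each a Python script; the robot and the scene stay as the last script left them, time stands still between calls to the robot, and variables do not carry over. Pictures are saved under pics/ and viewed, and the job is handed in when it is done.

```bash
ls; mkdir -p pics
cat > h.py <<'E'
import numpy as np, cv2
from bench import manip, effector, viewer
from scipy.spatial.transform import Rotation as R
def snap(n,f):
    c=viewer.get_calibration(n); im=viewer.get_image(n); cv2.imwrite('pics/'+f,im[:,:,::-1]); return c,im
E
python3 - <<'E'
from h import *
for n in ['scene','side','wrist']:
    c,im=snap(n,n+'0.png'); print(n,c)
print(manip.current_clock(),manip.current_tool_pos(),manip.current_tcp_rot(),manip.current_force())
E
```

```text
pics
scene {'vfov': 49.464851982624495, 'cx': 255.91988843586554, 'cy': 198.87648184017948, 'eye': array([1.04614149, 0.05555963, 0.57722842]), 'attitude': array([ 0.59766732,  0.70376308, -0.29120829, -0.25041772])}
side {'vfov': 44.13552376526736, 'cx': 249.69494257301156, 'cy': 196.4051347714709, 'eye': array([ 0.21164779, -0.67247669,  0.48933467]), 'attitude': array([ 0.8424853 , -0.19357605,  0.1275708 , -0.48628441])}
wrist {'vfov': 65.70646984690485, 'cx': 251.47108426614577, 'cy': 190.16315023776204, 'eye': array([0.20627873, 0.62021661, 0.3844469 ]), 'attitude': array([0.83568927, 0.52915553, 0.07795647, 0.12466216])}
0.15 [0.27766275 0.58705437 0.19570247] [ 8.44829249e-01  5.35035481e-01 -6.60780112e-04  3.71349485e-04] [ 0.18779853 -0.15848638 -0.25340875]
```

View pics/scene0.png

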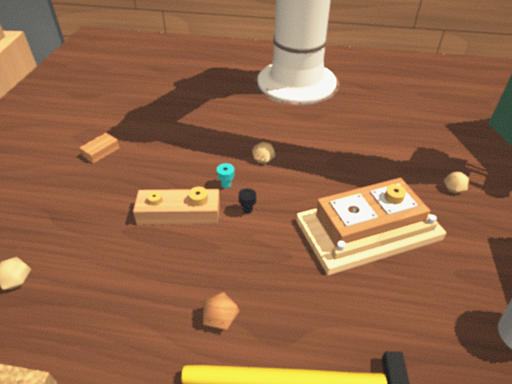

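View pics/side0.png

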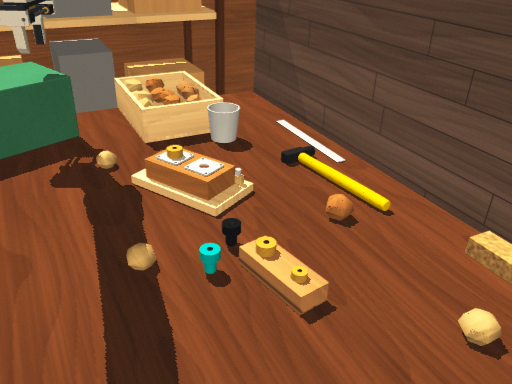

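View pics/wrist0.png

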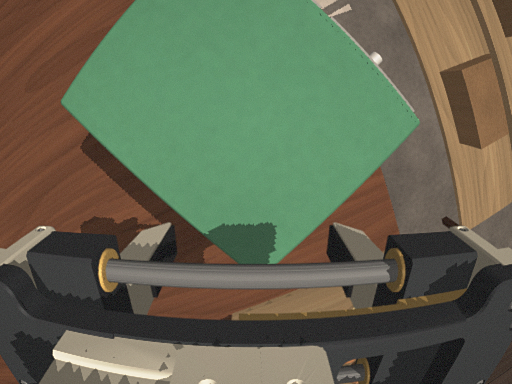

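Scene: the rack carries the large bushing at (198,196) and the small one at (154,199). The empty bore is at (354,209), with the already pressed bushing at (396,193). The look-alikes are turquoise (226,175) and black (247,200). I'll check these in close crops.

Run:
```python
import cv2,numpy as np
def crop(f,x,y,w,h,s): return cv2.resize(cv2.imread('pics/'+f)[y:y+h,x:x+w],None,fx=s,fy=s,interpolation=cv2.INTER_CUBIC)
cv2.imwrite('pics/c1.png',crop('scene0.png',125,155,130,75,6))
cv2.imwrite('pics/c2.png',crop('scene0.png',290,170,160,105,5))
cv2.imwrite('pics/c3.png',crop('side0.png',190,210,150,110,5))
cv2.imwrite('pics/c4.png',crop('side0.png',125,135,140,80,5))
```

```text
(no output)
```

View pics/c1.png

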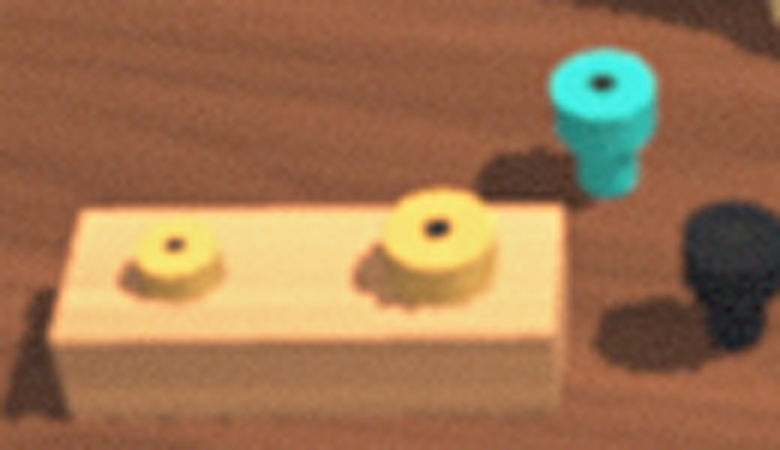

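View pics/c2.png

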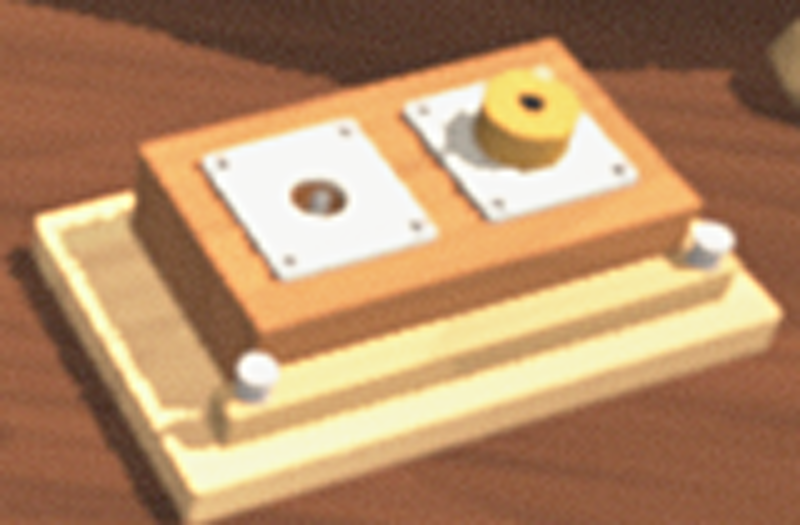

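View pics/c3.png

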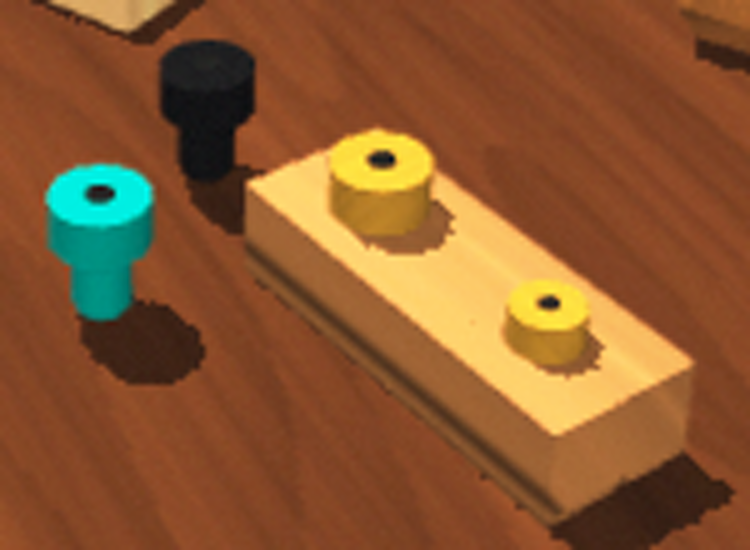

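View pics/c4.png

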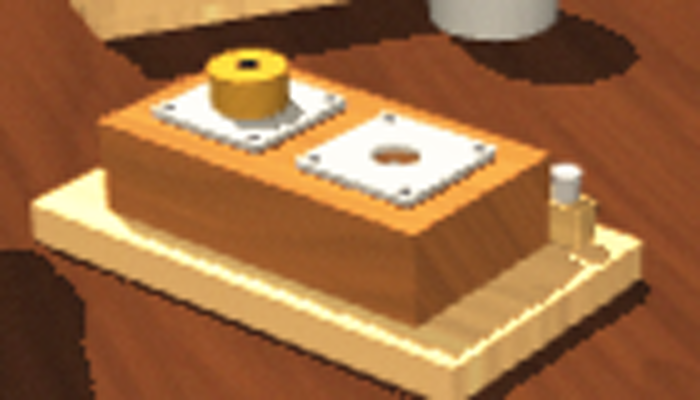

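```bash
cat >> h.py <<'E'
def ray(c,u,v,fish=False):
    f=192/np.tan(np.radians(c['vfov'])/2); x=(u-c['cx'])/f; y=(v-c['cy'])/f
    if fish:
        r=np.hypot(x,y); d=np.array([np.sin(r)*x/r,np.sin(r)*y/r,np.cos(r)]) if r>0 else np.array([0,0,1.])
    else: d=np.array([x,y,1.])
    return np.array(c['eye']),R.from_quat(c['attitude']).apply(d/np.linalg.norm(d))
def tri(rays):
    A=sum(np.eye(3)-np.outer(d,d) for e,d in rays); b=sum((np.eye(3)-np.outer(d,d))@e for e,d in rays)
    p=np.linalg.solve(A,b); return p,[np.linalg.norm((np.eye(3)-np.outer(d,d))@(p-e)) for e,d in rays]
def onz(c,u,v,z,fish=False):
    e,d=ray(c,u,v,fish); return e+d*(z-e[2])/d[2]
E
python3 - <<'E'
from h import *
cs=viewer.get_calibration('scene'); cd=viewer.get_calibration('side')
np.set_printoptions(precision=4,suppress=True)
def un(p,o,s): return [o[i]+(p[i]+.5)/s-.5 for i in (0,1)]
P=dict(large=((437,228),(381,159)),small=((175,244),(548,302)),rA=((563,205),(247,183)),rB=((562,338),(375,128)),rC=((52,340),(692,362)),rD=((80,208),(557,435)))
for k,(a,b) in P.items(): print(k,*tri([ray(cs,*un(a,(125,155),6)),ray(cd,*un(b,(190,210),5))]))
J=dict(bore=((319,197),(396,155)),head=((531,103),(248,64)),s1=((203,158),(407,205)),s2=((357,120),(298,162)),s3=((438,238),(389,114)),s4=((278,278),(497,155)),j1=((140,148),(415,235)),j2=((556,40),(100,123)),j4=((262,333),(550,155)))
for k,(a,b) in J.items(): print(k,*tri([ray(cs,*un(a,(290,170),5)),ray(cd,*un(b,(125,135),5))]))
E
```

```text
large [ 0.5259 -0.1336  0.0527] [np.float64(0.0004547262982441019), np.float64(0.0004547262982441693)]
small [ 0.5401 -0.2121  0.0469] [np.float64(0.0003628484103677581), np.float64(0.0003628484103678025)]
rA [ 0.4921 -0.104   0.0346] [np.float64(0.00031044432835852207), np.float64(0.0003104443283584913)]
rB [ 0.5468 -0.0917  0.033 ] [np.float64(1.1806569535257559e-06), np.float64(1.1806569534283562e-06)]
rC [ 0.5735 -0.2411  0.0342] [np.float64(0.0003191669266244305), np.float64(0.00031916692662443166)]
rD [ 0.5189 -0.2525  0.0356] [np.float64(0.00029717345664894703), np.float64(0.00029717345664895413)]
bore [0.5312 0.1436 0.0626] [np.float64(0.0002804511136831663), np.float64(0.0002804511136831125)]
head [0.4927 0.2128 0.0817] [np.float64(0.0002800083276952555), np.float64(0.000280008327695356)]
s1 [0.5189 0.1033 0.0618] [np.float64(0.0005564260990161975), np.float64(0.0005564260990161792)]
s2 [0.4924 0.1561 0.0626] [np.float64(0.0011922544889582584), np.float64(0.0011922544889582567)]
s3 [0.5437 0.183  0.062 ] [np.float64(4.39307571255726e-05), np.float64(4.3930757125432744e-05)]
s4 [0.5701 0.1301 0.0612] [np.float64(2.9970677282455907e-05), np.float64(2.9970677282600442e-05)]
j1 [0.514  0.0818 0.0592] [np.float64(0.0002023713756492298), np.float64(0.00020237137564915695)]
j2 [0.4318 0.2312 0.0587] [np.float64(0.0007118866257595714), np.float64(0.0007118866257595749)]
j4 [0.5923 0.1257 0.0587] [np.float64(0.00021195152415360219), np.float64(0.00021195152415366106)]
```

Sizes, heights and spacing agree: the heads are 79 mm apart on the jig and about 80 mm on the rack, the rack top is at 34 mm and the seat top at 62 mm. Next I'll check how close the turquoise and black look-alikes are to the fingers.

Run:
```python
from h import *
cs=viewer.get_calibration('scene'); cd=viewer.get_calibration('side')
np.set_printoptions(precision=4,suppress=True)
def un(p,o,s): return [o[i]+(p[i]+.5)/s-.5 for i in (0,1)]
P=dict(turq=((602,83),(99,193)),black=((735,235),(207,68)))
c=np.array([.5257,-.1333])
X={}
for k,(a,b) in P.items():
    p,e=tri([ray(cs,*un(a,(125,155),6)),ray(cd,*un(b,(190,210),5))]); X[k]=p; print(k,p,e)
X['small']=np.array([.5401,-.2119])
for a in range(-90,90,10):
    u=np.array([np.cos(np.radians(a)),np.sin(np.radians(a))]);n=np.array([-u[1],u[0]])
    out=[]
    for k in X:
        d=X[k][:2]-c; x=abs(d@u); y=abs(d@n); r=.0125 if k=='small' else .017
        # finger box x 46..65, y +-.0105 (or wider .015)
        dx=max(.017-x,x-.065,0); dy=max(y-.0125,0); out.append(np.hypot(dx,dy)-r)
    for z in (.036,.12): out.append(manip.solve_ik([*c,z],[np.cos(np.radians(a/2)),np.sin(np.radians(a/2)),0,0]) is not None)
    print(a,np.round(out,4))
```

```text
turq [ 0.4417 -0.1014  0.0435] [np.float64(0.00044908263823170626), np.float64(0.0004490826382317516)]
black [ 0.5042 -0.0467  0.0423] [np.float64(0.0002125752179560576), np.float64(0.00021257521795610328)]
-90 [0.0545 0.0064 0.0012 1.     1.    ]
-80 [0.0477 0.0071 0.0024 1.     1.    ]
-70 [0.0385 0.0068 0.0013 1.     1.    ]
-60 [0.0275 0.0071 0.0051 1.     1.    ]
-50 [0.0171 0.0137 0.0149 1.     1.    ]
-40 [0.0092 0.0237 0.026  1.     1.    ]
-30 [0.0068 0.0348 0.0359 1.     1.    ]
-20 [0.0078 0.0446 0.0439 1.     1.    ]
-10 [0.0067 0.0521 0.0499 1.     1.    ]
0 [0.0102 0.0571 0.0537 1.     1.    ]
10 [0.0187 0.0603 0.0569 1.     1.    ]
20 [0.0293 0.0596 0.0539 1.     1.    ]
30 [0.0401 0.0563 0.0503 1.     1.    ]
40 [0.0489 0.0507 0.0445 1.     1.    ]
50 [0.0554 0.0426 0.0366 1.     1.    ]
60 [0.0592 0.0324 0.0268 1.     1.    ]
70 [0.0619 0.0214 0.0157 1.     1.    ]
80 [0.0588 0.0119 0.0058 1.     1.    ]
```

Yaw 29° (jig x) clears everything at both places. I'll hover over the large bushing.

```bash
cat >> h.py <<'E'
np.set_printoptions(precision=4,suppress=True)
Q=[np.cos(np.radians(14.5)),np.sin(np.radians(14.5)),0,0]
def st(m=''): print(m,'t',round(manip.current_clock(),2),'p',manip.current_tool_pos(),'F',manip.current_force(),'gap',round(manip.current_finger_gap(),4))
E
python3 - <<'E'
from h import *
p=manip.current_tool_pos(); manip.servo_line([p[0],p[1],.26],vel=.2); st()
manip.move_pose([.5258,-.1335,.13],Q); st(); print(manip.current_q(),manip.current_tcp_rot(),Q)
c,im=snap('wrist','w1.png'); print(c)
snap('scene','s1.png')
E
```

```text
t 0.62 p [0.2778 0.5873 0.2607] F [-0.7049  0.4416 -0.4856] gap 0.0916
 t 3.34 p [ 0.5264 -0.1321  0.1301] F [-0.1792  0.4015  0.453 ] gap 0.0917
[ 0.0788  0.3574  0.1437  1.9001 -0.0653  0.8882  0.7631] [ 0.9679  0.2515  0.0002 -0.0002] [np.float64(0.9681476403781077), np.float64(0.25038000405444144), 0, 0]
{'vfov': 65.70646984690485, 'cx': 251.47108426614577, 'cy': 190.16315023776204, 'eye': array([ 0.4877, -0.0641,  0.319 ]), 'attitude': array([0.9574, 0.2485, 0.037 , 0.1422])}
```

View pics/w1.png

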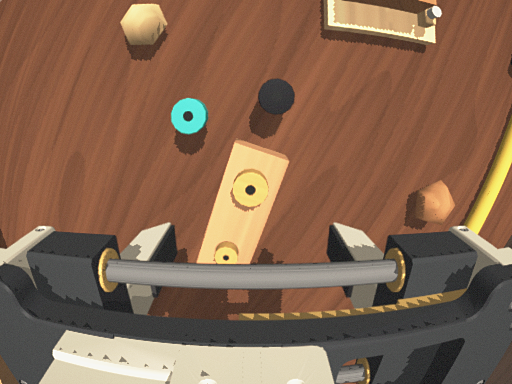

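The wrist view shows the bronze bushings in the rack: large at (250,189), clearly bigger than the small one at (226,258). The turquoise one is at (188,116) and the black at (276,97). I'll cross-check the large one's position.

Run:
```python
from h import *
im=cv2.imread('pics/w1.png'); cv2.imwrite('pics/w1c.png',cv2.resize(im[155:275,190:310],None,fx=5,fy=5,interpolation=cv2.INTER_CUBIC))
c=viewer.get_calibration('wrist')
print(onz(c,250.5,189.5,.0525,True),onz(c,226,257.5,.0525,True))
```

```text
[ 0.5259 -0.135   0.0525] [ 0.5393 -0.211   0.0525]
```

View pics/w1c.png

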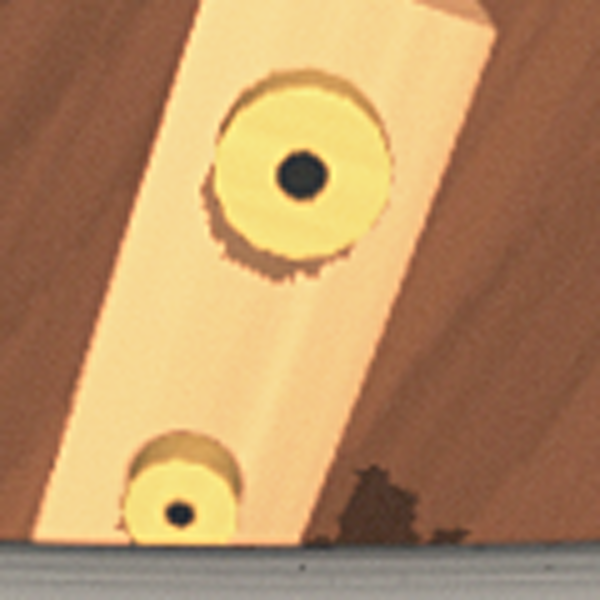

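```bash
python3 - <<'E'
from h import *
manip.servo_line([.5259,-.1345,.055],ori=Q,vel=.12); st()
for z in (.048,.042,.0375):
    manip.servo_line([.5259,-.1345,z],vel=.04); st()
    if manip.current_force()[2]>4: print('contact');break
c,im=snap('wrist','w2.png'); c,im=snap('side','d2.png')
E
python3 -c "
import cv2
a=cv2.imread('pics/w2.png')[130:290,150:350];b=cv2.imread('pics/d2.png')[190:310,190:340]
cv2.imwrite('pics/c5.png',cv2.hconcat([cv2.resize(a,(400,320)),cv2.resize(b,(400,320))]))"
```

```text
t 4.22 p [ 0.5264 -0.1346  0.0554] F [ 0.3546 -0.184   0.0576] gap 0.0914
 t 4.54 p [ 0.5259 -0.1345  0.0481] F [-0.3086  0.5151  0.441 ] gap 0.0917
 t 4.84 p [ 0.5255 -0.1344  0.0416] F [ 0.2346 -0.3943  0.5538] gap 0.0915
 t 5.1 p [ 0.5256 -0.1344  0.0371] F [0.3234 0.0442 0.1835] gap 0.0916
```

View pics/c5.png

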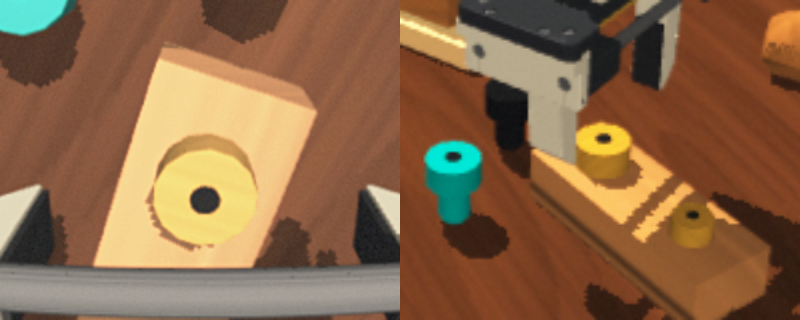

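Run:
```python
from h import *
effector.close(f_grip=55); st()
p=manip.current_tool_pos()
manip.servo_line([p[0],p[1],.075],vel=.06); st()
manip.servo_line([p[0],p[1],.16],vel=.2); st()
manip.move_pose([.5312,.1436,.16],Q); st()
manip.servo_line([.5312,.1436,.11],vel=.12); manip.sleep(.2); st()
snap('wrist','w3.png');snap('side','d3.png');snap('scene','s3.png')
a=cv2.imread('pics/s3.png')[130:250,300:450];b=cv2.imread('pics/d3.png')[100:220,130:280]
cv2.imwrite('pics/c6.png',cv2.vconcat([cv2.resize(cv2.hconcat([a,b]),(800,320),interpolation=cv2.INTER_CUBIC)]))
```

```text
t 6.64 p [ 0.5259 -0.1345  0.0375] F [-0.9943  0.2798 -0.7661] gap 0.0004
 t 7.42 p [ 0.5258 -0.1344  0.075 ] F [ 0.3934  0.8063 -0.2401] gap 0.0003
 t 7.99 p [ 0.5253 -0.1343  0.1592] F [-0.1678 -0.5071  0.0267] gap 0.0006
 t 9.07 p [0.5313 0.1415 0.1593] F [ 0.4163 -0.5599  0.0612] gap 0.0
 t 9.83 p [0.5321 0.1437 0.111 ] F [-0.4324  0.3929 -0.0441] gap 0.0006
```

View pics/c6.png

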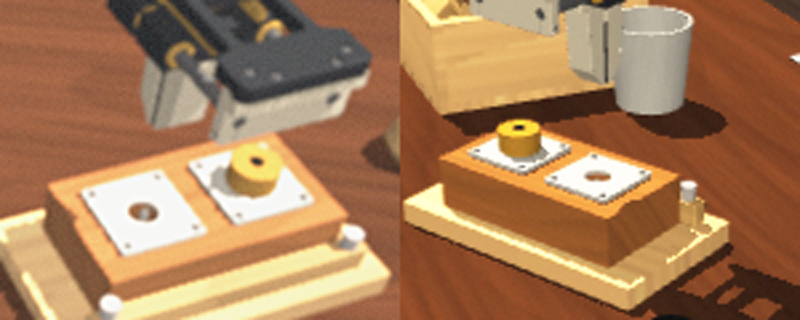

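View pics/w3.png

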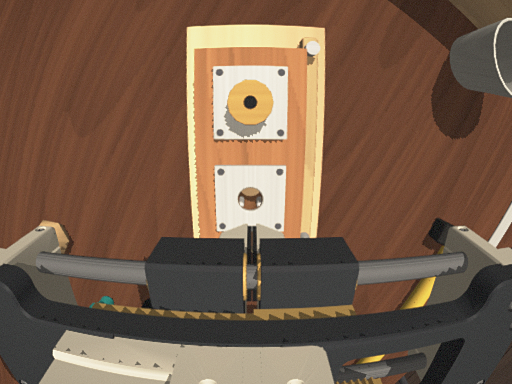

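The grasp missed: the gap reads 0 and the pad is empty. I'll check where the fingertips really are, and where the bushing is.

Run:
```python
from h import *
def crop(f,x,y,w,h,s): return cv2.resize(cv2.imread('pics/'+f)[y:y+h,x:x+w],None,fx=s,fy=s,interpolation=cv2.INTER_CUBIC)
cv2.imwrite('pics/c7.png',cv2.hconcat([crop('s3.png',340,120,80,80,5),crop('d3.png',150,90,80,80,5)]))
cv2.imwrite('pics/c8.png',cv2.hconcat([crop('s3.png',130,150,130,90,3),crop('d3.png',200,200,130,90,3)]))
for n in('scene','side'):
    c=viewer.get_calibration(n); f=192/np.tan(np.radians(c['vfov'])/2)
    for X in ([.5321,.1437,.111],[.5321,.1437,.13],[.5312,.1436,.0626],[.5259,-.1345,.0525]):
        q=R.from_quat(c['attitude']).inv().apply(np.array(X)-c['eye']); print(n,X,c['cx']+f*q[0]/q[2],c['cy']+f*q[1]/q[2])
```

```text
scene [0.5321, 0.1437, 0.111] 358.60826056131543 188.70110315612
scene [0.5321, 0.1437, 0.13] 360.7266705447612 180.05863230108343
scene [0.5312, 0.1436, 0.0626] 353.5101942127187 208.86832332501652
scene [0.5259, -0.1345, 0.0525] 197.11343865609123 192.43940794534075
side [0.5321, 0.1437, 0.111] 203.79221310712927 143.72716196018933
side [0.5321, 0.1437, 0.13] 203.58785917147185 134.84013146120827
side [0.5312, 0.1436, 0.0626] 203.90335931805004 165.68385178013858
side [0.5259, -0.1345, 0.0525] 266.334689556426 241.93508945912606
```

View pics/c7.png

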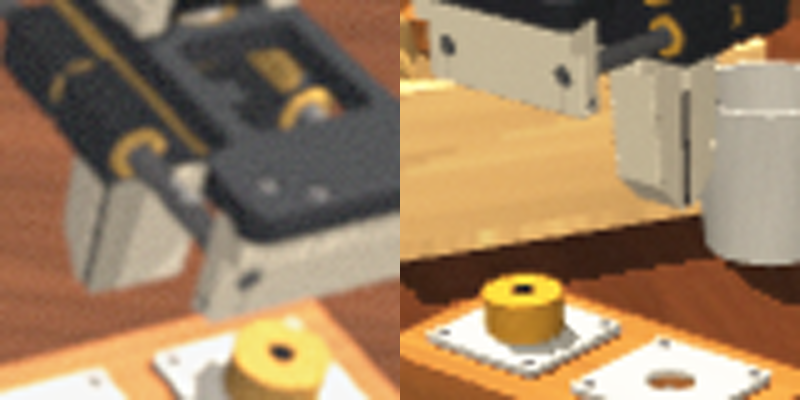

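View pics/c8.png

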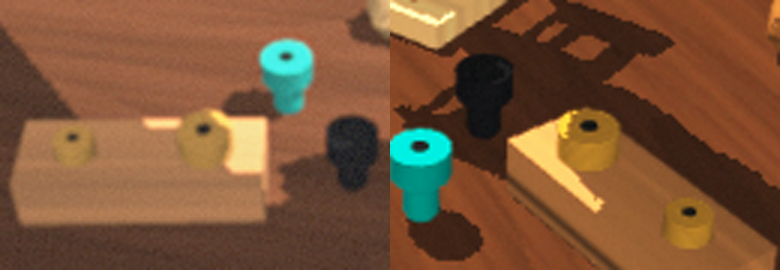

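View pics/d2.png

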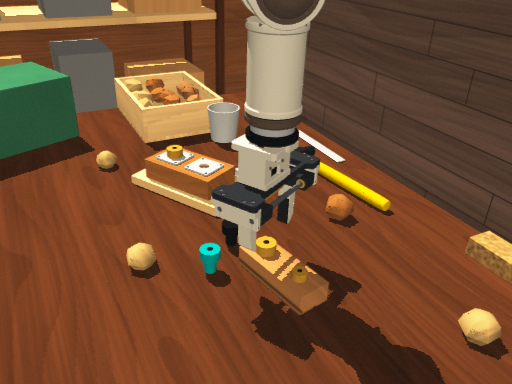

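View pics/s3.png

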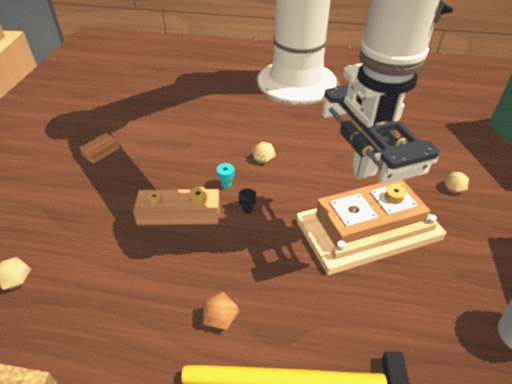

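```bash
python3 - <<'E'
from h import *
cs=viewer.get_calibration('scene'); cd=viewer.get_calibration('side')
print(tri([ray(cs,358.6,177.6),ray(cd,207.4,130.8)]))
st(); print(manip.current_q())
E
python3 - <<'E'
import cv2
a=cv2.imread('pics/w3.png')[180:300,190:310]
cv2.imwrite('pics/w3c.png',cv2.resize(a,None,fx=5,fy=5,interpolation=cv2.INTER_CUBIC))
E
```

```text
(array([0.5381, 0.1385, 0.1396]), [np.float64(0.0001730292093212618), np.float64(0.00017302920932136618)])
 t 9.98 p [0.5316 0.1437 0.1106] F [ 0.2576 -0.8077  0.0752] gap 0.0004
[-0.3346  0.3944  0.0268  1.8927 -0.0136  0.8537  0.2053]
```

View pics/w3c.png

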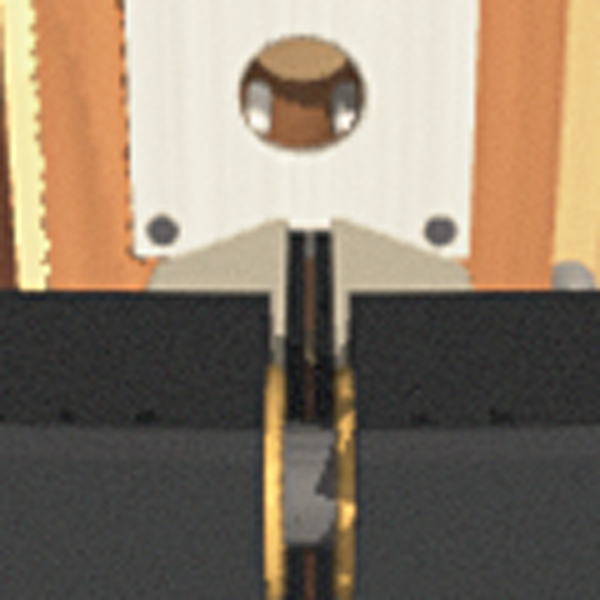

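Run:
```python
from h import *
cs=viewer.get_calibration('scene'); cd=viewer.get_calibration('side'); cw=viewer.get_calibration('wrist')
j=np.array([np.cos(np.radians(29)),np.sin(np.radians(29)),0]); n=np.array([-j[1],j[0],0])
def off(r,o): return (r[0]-o,r[1])
rs=[off(ray(cs,358.6,177.6),.019*j-.0095*n), off(ray(cd,207.4,130.8),-.0095*n), off(ray(cw,251.6,225.6,True),.0095*n)]
print(tri(rs[:2])); print(tri(rs)); print(onz(cw,251.6,225.6,.11,True)-.0095*n, onz(cw,251.6,225.6,.135,True)-.0095*n)
# bore seen by wrist
print('bore',onz(cw,190+303/5,180+93/5,.0626,True))
```

```text
(array([0.5274, 0.135 , 0.1465]), [np.float64(0.0021130090900437068), np.float64(0.002113009090043583)])
(array([0.5291, 0.1394, 0.1448]), [np.float64(0.005292390608128083), np.float64(0.002287014778375868), np.float64(0.004944122668063397)])
[0.5382 0.1309 0.11  ] [0.5328 0.1405 0.135 ]
bore [0.531  0.1422 0.0626]
```

The three views agree: the fingertips sit about 30 mm higher than the reported TCP. The wrist camera's bore position matches the other cameras, so the arm's pose is right and only the tool length is off. I'll go back, open over the bushing, and measure this against the head.

Run:
```python
from h import *
manip.servo_line([.5316,.1437,.15],vel=.2)
effector.open_jaws()
manip.move_pose([.5259,-.1345,.10],Q)
manip.servo_line([.5259,-.1345,.03],vel=.12); manip.sleep(.15); st()
for n in('scene','side','wrist'): snap(n,n[:2]+'4.png')
def crop(f,x,y,w,h,s): return cv2.resize(cv2.imread('pics/'+f)[y:y+h,x:x+w],None,fx=s,fy=s,interpolation=cv2.INTER_CUBIC)
cv2.imwrite('pics/c9.png',cv2.hconcat([crop('sc4.png',130,130,130,110,3),crop('si4.png',200,180,130,110,3)]))
```

```text
t 13.77 p [ 0.5269 -0.1346  0.031 ] F [0.879  1.196  0.4904] gap 0.0919
```

View pics/c9.png

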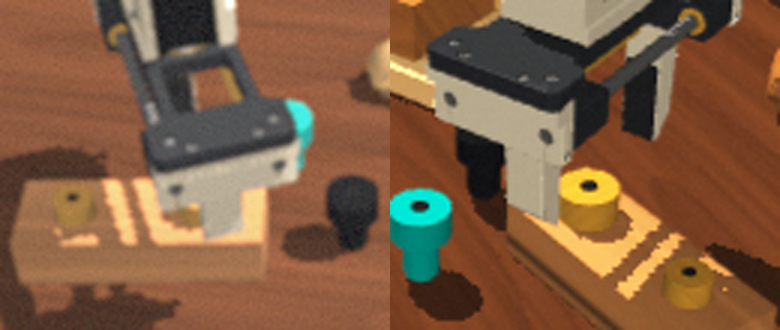

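View pics/wr4.png

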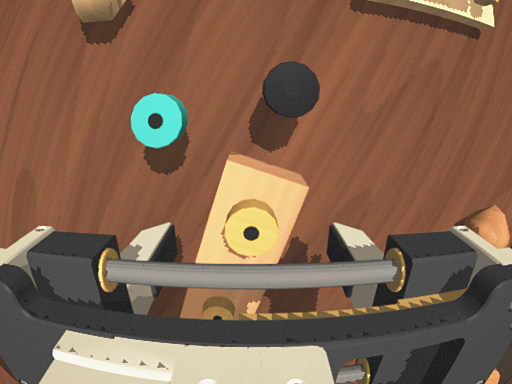

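```bash
python3 - <<'E'
from h import *
j=np.array([np.cos(np.radians(29)),np.sin(np.radians(29)),0]); n=np.array([-j[1],j[0],0])
def proj(nm,X):
    c=viewer.get_calibration(nm);f=192/np.tan(np.radians(c['vfov'])/2)
    q=R.from_quat(c['attitude']).inv().apply(X-c['eye']); return c['cx']+f*q[0]/q[2],c['cy']+f*q[1]/q[2]
T=np.array([.5262,-.1345,0])
for z in (.031,.046,.061,.066):
    for s,nm,k in ((-1,'side',(200,180,390)),(1,'scene',(130,130,0))):
        o=[]
        for a in (.046,.058,.065):
            for b in (-.0095,.0095):
                u,v=proj(nm,T+s*a*j+b*n+[0,0,z]); o.append((round((u-k[0])*3+k[2]),round((v-k[1])*3)))
        print(z,nm,o)
E
python3 - <<'E'
import cv2
a=cv2.imread('pics/si4.png')[210:270,215:295]
b=cv2.imread('pics/sc4.png')[165:225,160:240]
cv2.imwrite('pics/c10.png',cv2.hconcat([cv2.resize(x,None,fx=5,fy=5,interpolation=cv2.INTER_CUBIC) for x in (b,a)]))
E
```

```text
0.031 side [(555, 268), (525, 255), (542, 280), (511, 266), (534, 287), (504, 273)]
0.031 scene [(208, 269), (239, 261), (213, 283), (245, 275), (216, 292), (248, 283)]
0.046 side [(556, 245), (525, 231), (543, 257), (512, 243), (535, 264), (504, 250)]
0.046 scene [(206, 251), (237, 243), (211, 266), (243, 258), (214, 274), (246, 266)]
0.061 side [(557, 221), (526, 208), (544, 233), (513, 219), (536, 239), (504, 226)]
0.061 scene [(203, 233), (235, 225), (208, 248), (241, 240), (212, 256), (244, 248)]
0.066 side [(557, 213), (526, 200), (544, 224), (513, 211), (536, 231), (505, 218)]
0.066 scene [(202, 227), (235, 219), (208, 242), (240, 234), (211, 250), (244, 242)]
```

View pics/c10.png

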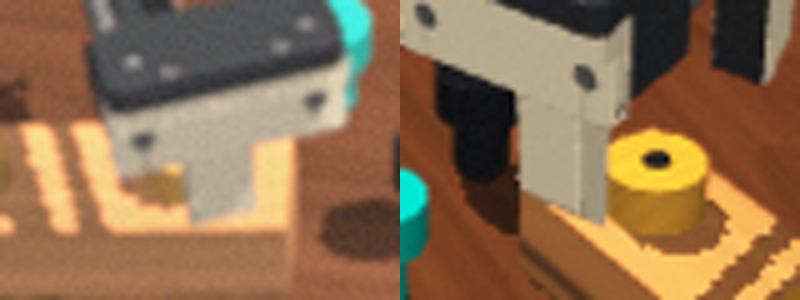

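The tips are at z≈0.061 when 0.031 is reported, so they are 30 mm short of the TCP. The other pixels agree. I'll descend to reported 0.010, which puts the tips about 5 mm above the rack, and close.

Run:
```python
from h import *
for z in (.022,.016,.0095):
    manip.servo_line([.5259,-.1345,z],vel=.05); st()
    if manip.current_force()[2]>4: print('contact');raise SystemExit
effector.close(f_grip=55); st()
for n in('scene','side'): snap(n,n[:2]+'5.png')
a=cv2.imread('pics/sc5.png')[155:225,160:240];b=cv2.imread('pics/si5.png')[205:275,220:300]
cv2.imwrite('pics/c11.png',cv2.hconcat([cv2.resize(x,None,fx=5,fy=5,interpolation=cv2.INTER_CUBIC) for x in (a,b)]))
```

```text
t 14.22 p [ 0.5253 -0.1344  0.0214] F [0.0027 0.955  0.3886] gap 0.0918
 t 14.49 p [ 0.5254 -0.1344  0.0155] F [ 0.5387  0.4077 -0.3549] gap 0.0915
 t 14.78 p [ 0.5255 -0.1344  0.0091] F [0.2615 0.2815 0.1407] gap 0.0918
 t 15.73 p [ 0.5259 -0.1345  0.0095] F [ 0.3915 -0.0312 -0.2076] gap 0.0325
```

View pics/c11.png

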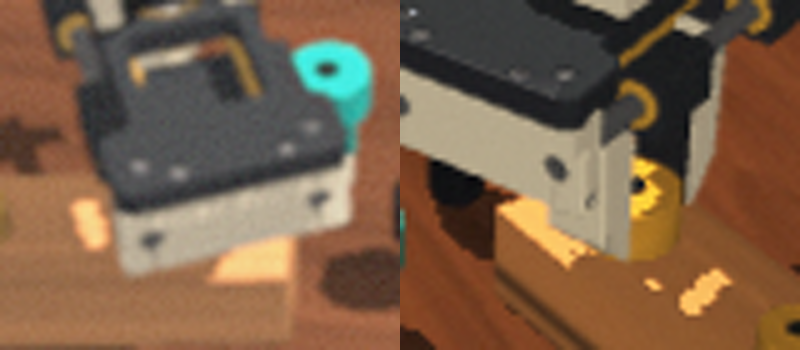

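Gripped: the gap is 32.5 mm on the 34 mm head. I'll lift, carry it over the bore and look.

Run:
```python
from h import *
manip.servo_line([.5259,-.1345,.05],vel=.08); st()
if manip.current_finger_gap()<.03: raise SystemExit
manip.servo_line([.5259,-.1345,.12],vel=.2)
manip.move_pose([.5312,.1436,.12],Q); 
manip.servo_line([.5312,.1436,.078],vel=.1); manip.sleep(.25); st()
for n in('scene','side','wrist'): snap(n,n[:2]+'6.png')
a=cv2.imread('pics/sc6.png')[150:240,300:400];b=cv2.imread('pics/si6.png')[100:190,150:250]
cv2.imwrite('pics/c12.png',cv2.hconcat([cv2.resize(x,None,fx=4,fy=4,interpolation=cv2.INTER_CUBIC) for x in (a,b)]))
cv2.imwrite('pics/w6c.png',cv2.resize(cv2.imread('pics/wr6.png')[150:280,180:320],None,fx=4,fy=4,interpolation=cv2.INTER_CUBIC))
```

```text
t 16.49 p [ 0.526  -0.1344  0.0504] F [-0.2574 -0.5128 -1.2458] gap 0.0329
 t 18.88 p [0.5318 0.1438 0.0787] F [ 0.2587 -0.1761 -1.2206] gap 0.0324
```

View pics/c12.png

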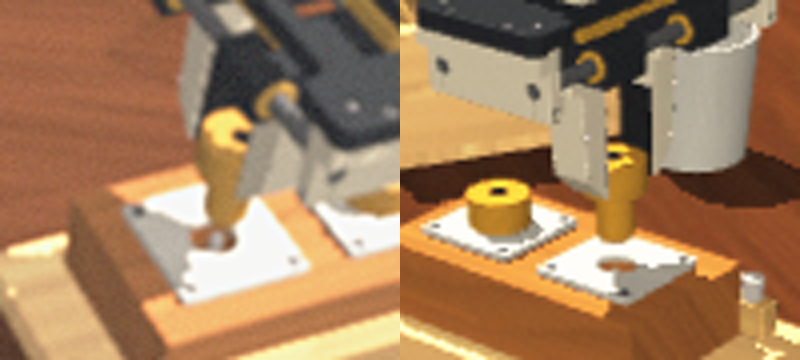

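View pics/w6c.png

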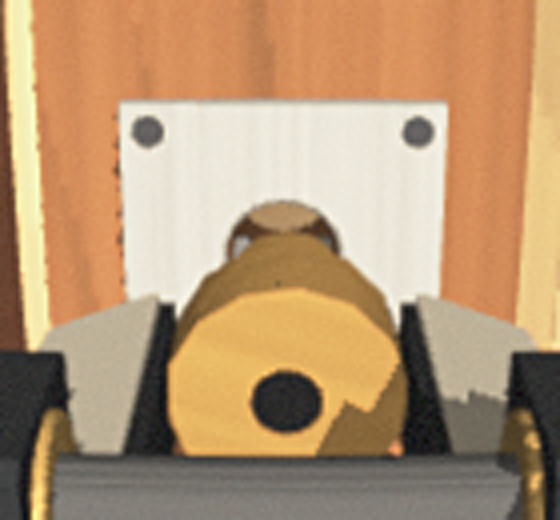

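```bash
cat >> h.py <<'E'
def proj(nm,X):
    c=viewer.get_calibration(nm);f=192/np.tan(np.radians(c['vfov'])/2)
    q=R.from_quat(c['attitude']).inv().apply(np.array(X)-c['eye']); return np.array([c['cx']+f*q[0]/q[2],c['cy']+f*q[1]/q[2]])
E
python3 - <<'E'
from h import *
cw=viewer.get_calibration('wrist')
print('head',onz(cw,251.4,250.1,.1215,True))
for X in ([.5312,.1436,.0626],[.5312,.1436,.0775],[.5312,.1436,.1215]):
    print(X,'scene',(proj('scene',X)-[300,150])*4,'side',(proj('side',X)-[150,100])*4+[400,0])
cv2.imwrite('pics/c13.png',cv2.hconcat([cv2.resize(x,(400,480),interpolation=cv2.INTER_CUBIC) for x in (cv2.imread('pics/sc6.png')[170:230,330:380],cv2.imread('pics/si6.png')[125:185,180:230])]))
E
```

```text
head [0.5312 0.1429 0.1215]
[0.5312, 0.1436, 0.0626] scene [214.0408 235.4733] side [615.6134 262.7354]
[0.5312, 0.1436, 0.0775] scene [220.0256 211.0194] side [614.9928 236.2721]
[0.5312, 0.1436, 0.1215] scene [238.7904 134.3465] side [613.1034 155.7018]
```

View pics/c13.png

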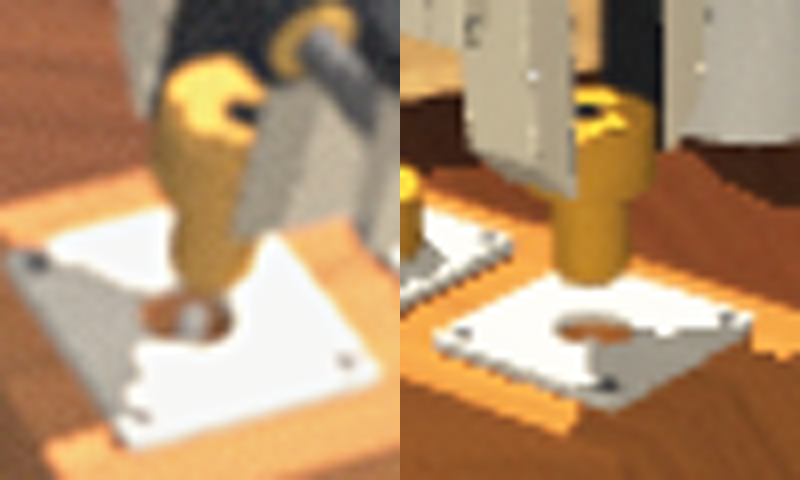

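Run:
```python
import cv2
a=cv2.imread('pics/sc6.png')[190:216,343:368];b=cv2.imread('pics/si6.png')[145:171,192:217]
cv2.imwrite('pics/c14.png',cv2.hconcat([cv2.resize(x,None,fx=16,fy=16,interpolation=cv2.INTER_NEAREST) for x in (a,b)]))
```

```text
(no output)
```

View pics/c14.png

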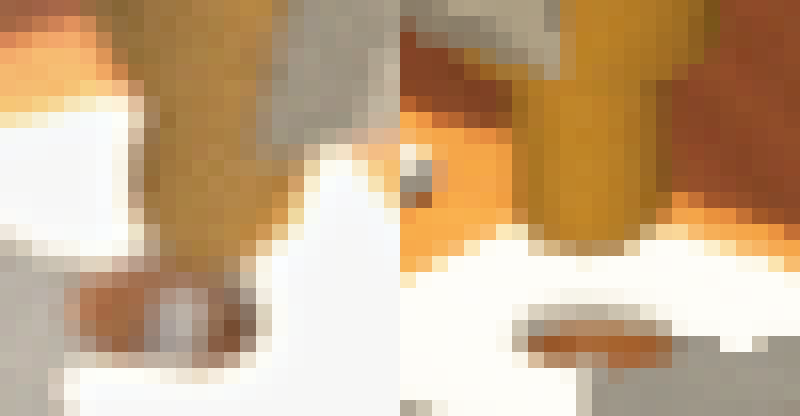

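Relative to the bore, the foot sits about 2 mm to +y: the scene view says about 3 mm, the wrist about 0.7 mm, and the side view is nearly centred. I'll shift part of that, come closer and compare again.

Run:
```python
from h import *
manip.servo_line([.5306,.1417,.067],vel=.04); manip.sleep(.3); st()
for n in('scene','side','wrist'): snap(n,n[:2]+'7.png')
a=cv2.imread('pics/sc7.png')[190:220,338:368];b=cv2.imread('pics/si7.png')[145:175,190:220]
cv2.imwrite('pics/c15.png',cv2.hconcat([cv2.resize(x,None,fx=13,fy=13,interpolation=cv2.INTER_CUBIC) for x in (a,b)]))
```

```text
t 19.77 p [0.5307 0.1417 0.0671] F [-0.1716  0.7775 -0.4308] gap 0.0325
```

View pics/c15.png

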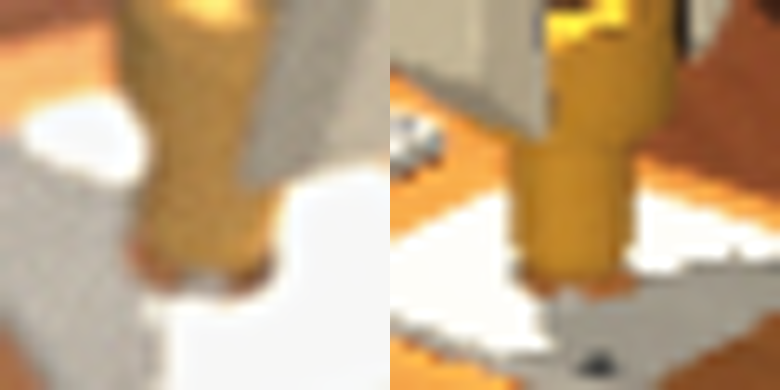

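Now aligned in both views: the shank and bore edges coincide in the side view, and the scene offset matches what the remaining height predicts. I'll insert under guard, watching the force.

Run:
```python
from h import *
x,y=.5306,.1417; z=.067
while z>.0556:
    z-=.001
    manip.servo_line([x,y,z],vel=.015)
    F=manip.current_force(); p=manip.current_tool_pos()
    print(round(z,4),p,F,round(manip.current_clock(),2))
    if F[2]>6 or np.hypot(F[0],F[1])>6: print('stop');break
```

```text
0.066 [0.5306 0.1417 0.0659] [-0.2908 -0.1029 -1.7297] 20.17
0.065 [0.5305 0.1417 0.0649] [-0.869   0.2363 -1.0307] 20.42
0.064 [0.5305 0.1417 0.0639] [-1.0089  0.8036 -1.1704] 20.67
0.063 [0.5306 0.1417 0.0629] [ 0.2948  0.5017 -1.2349] 20.92
0.062 [0.5306 0.1417 0.062 ] [-0.2189 -0.2789 -1.4549] 21.17
0.061 [0.5309 0.1419 0.061 ] [ 0.5356  0.0031 -2.0321] 21.42
0.06 [0.5309 0.1418 0.0601] [ 0.3531  0.9039 -1.9383] 21.67
0.059 [0.5309 0.1418 0.0591] [ 2.1096  1.1288 -1.6215] 21.92
0.058 [0.5309 0.1418 0.0581] [ 1.5357  1.2023 -0.9542] 22.17
0.057 [0.5309 0.1418 0.0571] [ 3.4146  1.2196 -0.7505] 22.42
0.056 [0.5309 0.1418 0.0561] [ 2.8902  1.0582 -0.7956] 22.67
0.055 [0.5309 0.1418 0.055 ] [ 3.616   1.5656 -0.54  ] 22.92
```

It entered freely. I'll continue slowly, easing the small lateral load.

Run:
```python
from h import *
x,y=.5312,.142; z=.055
while z>.0415:
    z-=.001
    manip.servo_line([x,y,z],vel=.012)
    F=manip.current_force(); p=manip.current_tool_pos()
    print(round(z,4),p,F,round(manip.current_finger_gap(),4),round(manip.current_clock(),2))
    if F[2]>24 or np.hypot(F[0],F[1])>12: print('stop');break
```

```text
0.054 [0.5309 0.1418 0.0538] [ 3.3334  1.7918 -1.1199] 0.0326 23.17
0.053 [0.531  0.1419 0.0528] [ 2.1705  0.4146 -1.8217] 0.0323 23.42
0.052 [0.5313 0.1421 0.0519] [ 2.8534  0.3782 -0.8909] 0.0326 23.67
0.051 [0.5314 0.1421 0.0513] [1.4771 1.6816 1.6983] 0.0325 23.92
0.05 [0.5316 0.1422 0.0504] [1.978  0.8113 2.078 ] 0.0327 24.17
0.049 [0.5314 0.142  0.0489] [2.7103 1.5265 1.1151] 0.0323 24.42
0.048 [0.5314 0.1421 0.048 ] [2.6334 0.6155 1.7189] 0.0327 24.67
0.047 [0.5314 0.142  0.0471] [1.3635 0.9551 2.6028] 0.0323 24.92
0.046 [0.5314 0.142  0.0462] [2.9917 0.0803 5.876 ] 0.0323 25.17
0.045 [0.5315 0.142  0.0452] [1.1356 1.0283 5.3694] 0.0325 25.42
0.044 [0.5315 0.142  0.0443] [1.7671 0.8083 5.8073] 0.0325 25.67
0.043 [0.5315 0.142  0.0434] [1.598  0.6247 6.8027] 0.0325 25.92
0.042 [0.5315 0.1421 0.0425] [0.7217 0.8929 6.0043] 0.0328 26.17
0.041 [0.5315 0.1421 0.0415] [1.208  0.6609 7.2084] 0.0328 26.42
```

Run:
```python
from h import *
x,y=.5313,.142; z=.041; 
while z>.034:
    z-=.0004
    manip.servo_line([x,y,z],vel=.006)
    F=np.mean([manip.current_force() for _ in range(4)],0); p=manip.current_tool_pos()
    print(round(z,4),p[2],F,round(manip.current_finger_gap(),4),round(manip.current_clock(),2))
    if F[2]>20: print('stop');break
```

```text
0.0406 0.041254551669827756 [1.0434 0.1677 8.7322] 0.0325 26.67
0.0402 0.04088769371448109 [ 1.0804  0.5102 10.5297] 0.0329 26.92
0.0398 0.04049660386362918 [0.7636 1.1209 9.8424] 0.0327 27.17
0.0394 0.04017324719007063 [ 1.4861  0.2606 10.884 ] 0.0328 27.42
0.039 0.03976449141497737 [ 0.2324 -0.2857 10.2534] 0.0329 27.67
0.0386 0.039386040828657896 [ 0.7736  0.381  11.2562] 0.0325 27.92
0.0382 0.03899439382572834 [ 0.5714 -0.3078  9.7326] 0.0325 28.17
0.0378 0.03864462714503232 [ 0.3021  0.5783 10.8785] 0.0325 28.42
0.0374 0.03858852562255389 [-1.2066 -0.6276 14.4694] 0.0326 28.67
0.037 0.038528363826610984 [-1.8113 -0.7836 16.4558] 0.0328 28.92
0.0366 0.038467334018968555 [-2.3475  0.1547 19.7682] 0.0326 29.17
0.0362 0.03841470879611405 [-4.3606 -0.4289 23.5298] 0.0326 29.42
stop
```

The travel stalled at 0.0385 while the force rose from 11 N of drag to 23 N, so it has bottomed. I'll seat it slightly more firmly, keeping the total at or below 30 N, then look.

Run:
```python
from h import *
z=.0362
for i in range(3):
    z-=.0003
    manip.servo_line([.5313,.142,z],vel=.005)
    F=np.mean([manip.current_force() for _ in range(4)],0); print(round(z,4),manip.current_tool_pos()[2],F)
    if F[2]>27: break
manip.sleep(.5)
for n in('scene','side','wrist'): snap(n,n[:2]+'8.png')
a=cv2.imread('pics/sc8.png')[160:220,320:420];b=cv2.imread('pics/si8.png')[130:190,150:250]
cv2.imwrite('pics/c16.png',cv2.vconcat([cv2.resize(x,None,fx=5,fy=5,interpolation=cv2.INTER_CUBIC) for x in (a,b)]))
```

```text
0.0359 0.038369413685031405 [-5.0325 -1.4895 25.8719]
0.0356 0.03834553276216255 [-4.8625 -0.8418 27.9927]
```

View pics/c16.png

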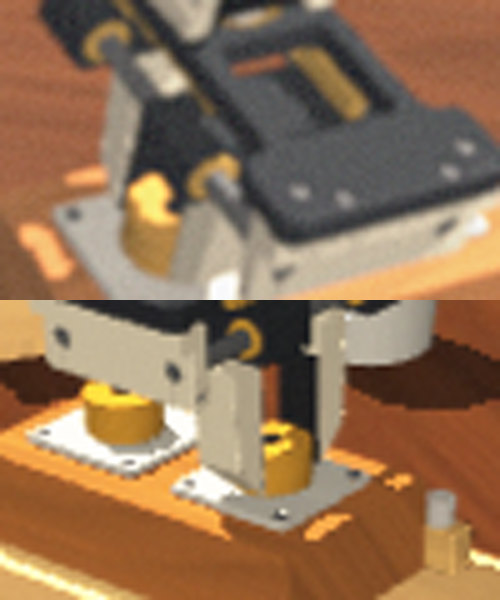

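It looks seated. I'll unload, release, back off and check.

Run:
```python
from h import *
manip.servo_line([.5314,.142,.0376],vel=.01); st()
effector.open_jaws(); st()
manip.servo_line([.5314,.142,.12],vel=.1); 
manip.servo_line([.45,.02,.25],vel=.25); st()
for n in('scene','side'): snap(n,n[:2]+'9.png')
a=cv2.imread('pics/sc9.png')[170:250,310:440];b=cv2.imread('pics/si9.png')[135:215,130:260]
cv2.imwrite('pics/c17.png',cv2.vconcat([cv2.resize(x,None,fx=3.7,fy=3.7,interpolation=cv2.INTER_CUBIC) for x in (a,b)]))
```

```text
t 30.92 p [0.5316 0.1421 0.0385] F [-0.091   0.0747 12.4834] gap 0.0327
 t 31.98 p [0.5314 0.142  0.0376] F [-0.5244  0.0449  0.2737] gap 0.0916
 t 33.88 p [0.4498 0.021  0.2491] F [-0.1183 -1.1927 -0.5243] gap 0.092
```

View pics/c17.png

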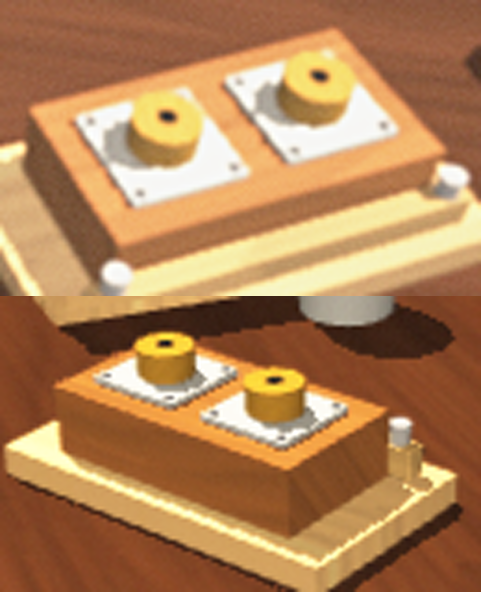

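View pics/si9.png

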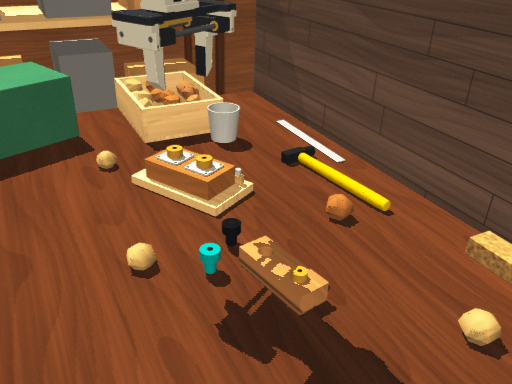

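Both heads look alike and the small bushing (300,273) is still in the rack. I'll check the head heights with numbers.

Run:
```python
from h import *
cs=viewer.get_calibration('scene'); cd=viewer.get_calibration('side')
for a,b in (((167,117),(273,84)),((318,76),(165,47))):
    print(tri([ray(cs,310+a[0]/3.7-.37,170+a[1]/3.7-.37),ray(cd,130+b[0]/3.7-.37,135+b[1]/3.7-.37)]))
```

```text
(array([0.5308, 0.143 , 0.0812]), [np.float64(0.0006146445744811546), np.float64(0.0006146445744811662)])
(array([0.4927, 0.2125, 0.0819]), [np.float64(0.0004045773495582854), np.float64(0.000404577349558372)])
```

Its head top is at 81.2 mm, against 81.9 mm for the pressed reference, which is within measurement noise. The seating is confirmed by image and by force.

Run:
```python
from h import *
manip.hand_in(); print(manip.current_clock())
```

```text
the job is handed in; nothing more can be done
the job is handed in; nothing more can be done
```

The larger bronze bushing is pressed home, head up, in the jig's empty bore. I then let go, backed the gripper off and handed the job in at about 34 s.

- **Missed first grasp:** the fingers closed above the head and touched nothing. The pictures showed the real fingertips sitting about 30 mm short of the reported TCP. I corrected for that and the second grasp held, with a gap of 32.5 mm.
- **Alignment:** over the bore the cameras disagreed by up to about 2 mm. I shifted by about 2 mm and looked again closer, and the bushing then went in freely.
- **Pressing:** drag was about 11 N. Travel stopped at a reported 38.4 mm and the force rose to a peak of about 28 N. That leaves about 17 N on the seat plate, below the 35 N limit.
- **Final checks:** the head top measures 81.2 mm against 81.9 mm for the bushing already in the jig, which is within measurement noise. The smaller bushing is still in the rack, the black and turquoise look-alikes were not touched, and the gripper is clear of everything.

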